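# Work a tube past the stake into the stock bay

## Robot

A 6-joint arm with a two-finger parallel gripper is mounted at the origin on the work surface. World frame = base frame: x ahead of the robot, y to its left, z up, the work surface at z = 0. Lengths are in mm, angles in degrees, forces in N, time in s.
With the tool pointing down it reaches from about 350 to 850 mm from the base axis. Payload 8.1 kg.
Tool frame: the origin (TCP) lies on the centre line of the jaws, within the pads' length; the fingertips stand r.tip_extent ahead of it and the grasp point (between the pads) lies 8 mm behind it (r.tip_extent is the distance from the TCP to the fingertips, in mm); z points along the fingers, y is the direction in which the jaws open and shut (so a half turn about z gives the same grasp; the last joint's range is limited). The gripper opens to 85 mm and grips with 20 to 120 N. Pads are 22 mm wide; open, the fingers measure 114 mm over their backs; the gripper's body (76 mm by 85 mm) begins 54 mm behind the grasp point. The pads swing forward as they close: fully open they stand 13 mm farther back than shut.
Start: joints at [-69.809, 7.471, 85.268, -0, 87.261, -4.893], TCP at [254.389, -543.407, 216.892] pointing down, gripper open.
Joint ranges: [-169.43, 169.43], [-51.17, 129.36], [1.28, 143.12], [-76.62, 256.62], [0, 156.53], [-152.29, 152.29]. Speed limits (degrees/s): [136.94, 136.94, 159.86, 180, 180, 180].

## Interface

Orientations are given as [roll, pitch, yaw] about the fixed x, y, z axes, in that order (R = Rz(yaw) Ry(pitch) Rx(roll)).
In Python, from bench import sense, optics, hand_in, spotter, r gives the robot as it stands.
- The arm moves only by the tool apply_moves, never from a script. Its argument "series" is a list of rows, each a list of 3 entries, a list of its own where there are three numbers: the opening, from 0 (shut) to 1 (fully open), then the shift along the world's x, y, z in m, then the turn about the world's z in rad. In form: [[grip, [x, y, z], turn], ...]. A call has 1 to 5 rows; each row is the pose to reach, as a shift and turn from the pose measured when the call began; what a row does not reach only later rows make up. A row lasts 1/8 s, in which the tool goes at most 62.5 mm and 10.7 degrees, less where a joint would pass 70% of its speed; a pose out of reach is approached as far as the arm can. A call with a gripper value outside its range is refused whole. The fingers move at their own pace and stop on an object; "grip_force" is the grip in N (left out, the last holds). Time passes only in rows, so rows that repeat a pose let the fingers close. It gives the time, the measured TCP pose, the force and the opening at its end, in the units of the state.
- sense(): the state, without advancing time (a new reading comes with each control period).
- optics.snapshot(name): name is "scene" or "top" or "wrist"; returns a dict with "color" (384x512x3 uint8, blue, green, red), "intrinsics" (3x3 intrinsics, pixels), "rvec" (rotation vector, rad) and "tvec" (3), from world to camera coordinates, as OpenCV has them. Camera axes: x right, y down, z forward; pixel columns grow to the right and rows downward; lengths in mm; the calibration is good to about 2 mm. A picture is of the moment at which its call begins. There is no depth.
- hand_in(): hands the job in, once; it reports no verdict.
Trained networks look in a picture, given as the dict that the camera call returned (one of the last four; its "shot" number tells which), for a name from the list of things; names that differ only in an ending like _2 or _b are one class to them, and where a whole thing is asked for, a point or a joint stands for the part that bears it (a point fixed in the world has none). Each returns a list of dicts, best first, with "p" (0 to 1); they miss things now and then, are a little off and sometimes report something else, mostly with a low value. They report only what shows in the picture. A call takes as long as a camera call.
- spotter.search_frame(picture, query): "xyz" ([x, y, z] in mm, in the coordinates of the camera as it stood for that picture, good to about 4 mm: the middle of the surface that is visible of it).
- spotter.masks_of(picture, query): "mask" (384x512 bool, what is visible of it).
The state is a dict: "time": time; "joint_pos": joint angles; "qd": joint speeds; "joint_efforts": joint torques, N m; "tool_pos": TCP position; "tcp_rot": TCP orientation; "ft_force": force on the tool from outside, world axes, zero at the start; "wrist_torque": the same for the moment, N m; "finger_gap": finger opening in mm.
Only numpy, scipy, OpenCV 4.12 (cv2) and the standard library are available. Lean on these libraries where they do the work, as an engineer would, in place of code of your own. Each camera call takes 0.05 s, during which the arm holds its last target.

## Task

Put the loose aluminium tube away in the grey stock bay by pushing it along the bench top with the fingers: angle its plain end in behind the stake, then swing its blue end in, so that it ends up lying flat up against the back fence, between the two end plates. Push gently; do not grip, lift or tip the tube, and leave the other loose things where they are.

Things in the scene. Friction and masses are not known exactly. Their poses are not given: they have to be found in the camera images.
- tube: Loose aluminium box-section tube, 320 mm long, 30 x 30 mm outside, 0.22 to 0.42 kg, lying on the bench; treat it as a solid bar. Origin at the centre of its underside; own y axis along its length towards the plain end, z up. The last 40 mm at its -y end are painted blue. It slides on the bench and turns if pushed off-centre.
- plain_end (a point): Centre of the tube's bare end face (+y end), 15 mm above the bench when the tube lies flat. This is the end that goes in behind the stake.
- blue_end (a point): Centre of the tube's blue-painted end face (-y end), 15 mm above the bench.
- bay: Grey steel stock bay, fixed: back fence 45 mm high with an end plate at each end, open in front and on top, the bench as its floor. Origin on the bench, middle of the fence's inner face; x points into the fence, away from the opening; y along the fence to the stake's side. End plates: inner faces at y = +200 and -200 mm, reaching out to x = -55 mm, 6 mm thick, 45 mm high.
- stake: Fixed upright round steel post with yellow band, 28 mm diameter, 75 mm tall, in front of the bay, 65 to 95 mm to the +y side of the bay's middle. Origin on its axis at the bench; axes parallel to the bay's. Its axis stands 76 mm in front of the fence, leaving 62 mm between stake and fence. The track it stands in is flush with the bench.
- block: Loose bystander: ground steel block 75 x 50 x 25 mm. Origin at the centre of its underside.
- chuck: Loose bystander: dark steel drill chuck standing nose up, 45 mm in diameter, 72 mm tall. Origin at the centre of its underside.
- bushing: Loose bystander: brass flanged bushing, flange 44 mm in diameter, 40 mm tall, standing by the -y end plate of the bay. Origin at the centre of its underside.
- oil: Loose bystander: white plastic oil bottle with yellow cap, 60 mm in diameter, 150 mm tall. Origin at the centre of its underside.
- calipers: Loose bystander: steel calipers with black slide, 235 mm long, lying flat along its y axis. Origin on the bench near the middle of the beam.
- square: Loose bystander: small engineer's square, 75 mm dark stock along its y axis, thin 110 mm blade along x. Origin at the centre of the underside of the stock.

How it is judged (in metres and radians):
On the way:
1. the plain end is in behind the stake (between stake and fence, past the stake's axis) (x of plain_end in the frame of bay above -0.06 m and y of plain_end in the frame of stake above 0 m), for 0.1 s.
At the end, for the whole second after the job is handed in: The tube lies flat and still on the bench inside the bay, behind the stake and between the end plates, along the back fence with no gap over 8 mm at either end (x of plain_end in the frame of bay between -0.023 and -0.008 m and x of blue_end in the frame of bay between -0.023 and -0.008 m and y of plain_end in the frame of bay below 0.203 m and y of blue_end in the frame of bay above -0.203 m and y of plain_end in the frame of stake above 0.014 m and angle between tube's own z axis and vertical below 0.05 rad and height (world z) of tube below 0.004 m and linear speed of tube below 0.01 m/s); the robot touches nothing.
It fails at once if the tube is lifted or tipped (height (world z) of tube above 0.012 m or angle between tube's own z axis and vertical above 0.2 rad).
It fails at once if the tube is gripped or shoved hard (over 35 N between fingers and tube) (contact force between the fingers and tube above 35 N).
It fails at once if another loose thing is disturbed (moved over 20 mm) (distance of any of block, chuck, bushing, oil, calipers, square from where it was at the start of the episode above 0.02 m).
It also fails if it takes over 67 s, if anything falls off the work surface, if the arm or the gripper's body presses on something with over 40 N, if the wrist force passes 120 N, or if a joint passes its speed limit or range.

## Working session

There is one attempt and no reset: what is moved stays moved. The work goes in short steps, Python scripts to look and compute and a tool call to move; the robot and the scene stay as the last step left them, time stands still between calls to the robot, and variables do not carry over. Pictures are saved under pics/ and viewed, and the job is handed in when it is done.

Besides the shell and the picture viewer there is one more tool, called by a JSON object that holds its "op" and its "data". apply_moves: Moves the arm, as the interface text tells. Its arguments: {"type":"object","properties":{"series":{"type":"array"},"grip_force":{"type":"number"}},"required":["series"]}

```bash
ls; mkdir -p pics; python3 - <<'E'
from bench import sense, optics, r
import cv2
print(sense()); print(r.tip_extent)
for n in("scene","top"):
    p=optics.snapshot(n); cv2.imwrite(f"pics/{n}0.png",p["color"]); print(n,p["intrinsics"],p["rvec"],p["tvec"])
E
```

```text
pics
{'time': 0.0, 'joint_pos': array([-6.98084096e+01,  7.51536544e+00,  8.53321937e+01,  1.37147381e-03,
        8.72605937e+01, -4.89351549e+00]), 'qd': array([ 0.03861373, -0.04970394,  0.05375802, -0.03823312, -0.05243096,
        0.06334687]), 'joint_efforts': array([-1.54198489e-03, -5.69409478e+01, -5.00548017e+01, -4.09947479e-04,
        1.48748030e-02,  2.11384685e-05]), 'tool_pos': array([ 254.19730079, -542.83800154,  215.81383934]), 'tcp_rot': array([-1.79892358e+02, -1.05906765e-02,  2.50850291e+01]), 'ft_force': array([-0.07345117, -0.86106398,  1.05113385]), 'wrist_torque': array([0.02327103, 0.01419644, 0.05779569]), 'finger_gap': 85.47716250545668}
11.0
scene [[400.10434589   0.         253.85430774]
 [  0.         400.10434589 197.4855134 ]
 [  0.           0.           1.        ]] [ 1.61271595  1.77896981 -0.83060771] [ 127.45858215 -294.69172894 1634.77257447]
top [[485.10652776   0.         257.71147222]
 [  0.         485.10652776 186.11419652]
 [  0.           0.           1.        ]] [ 2.15065892 -2.0717133   0.21880464] [-112.87396352  501.34766555 1186.89360311]
```

View pics/top0.png

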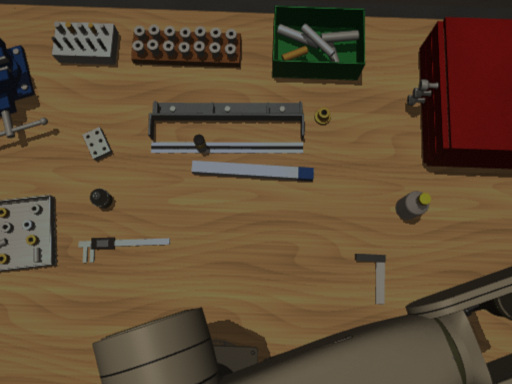

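View pics/scene0.png

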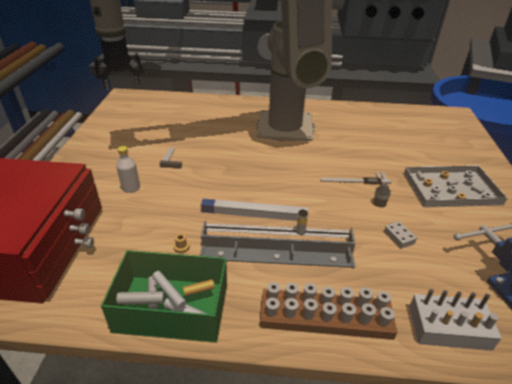

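```bash
cat > h.py <<'E'
import numpy as np, cv2
from bench import sense, optics, spotter, hand_in, r
def px2w(p,uv,z):
    R=cv2.Rodrigues(np.array(p["rvec"],float))[0];t=np.array(p["tvec"],float).ravel();K=np.array(p["intrinsics"])
    uv=np.atleast_2d(np.array(uv,float)); d=np.c_[uv,np.ones(len(uv))]@np.linalg.inv(K).T@R
    c=-R.T@t; return c+d*((z-c[2])/d[:,2])[:,None]
def w2px(p,X):
    return cv2.projectPoints(np.atleast_2d(np.array(X,float)),np.array(p["rvec"],float),np.array(p["tvec"],float),np.array(p["intrinsics"],float),None)[0][:,0]
def c2w(p,x):
    R=cv2.Rodrigues(np.array(p["rvec"],float))[0]; return R.T@(np.array(x)-np.array(p["tvec"],float).ravel())
def crop(p,box,f,name):
    x0,y0,x1,y1=box; cv2.imwrite("pics/"+name,cv2.resize(p["color"][y0:y1,x0:x1],None,fx=f,fy=f,interpolation=cv2.INTER_CUBIC))
E
python3 - <<'E'
from h import *
p=optics.snapshot("top"); crop(p,(130,80,350,200),3.6,"c0.png")
for q in("tube","bay","stake","bushing","plain_end","blue_end"):
    for s in spotter.search_frame(p,q)[:2]: print(q,s["p"],c2w(p,s["xyz"]).round(1))
for q in("tube","stake","bay"):
    ms=spotter.masks_of(p,q)
    if ms:
        m=ms[0]["mask"].astype(np.uint8); c=max(cv2.findContours(m,0,1)[0],key=cv2.contourArea)
        rr=cv2.minAreaRect(c); print(q,ms[0]["p"],rr,cv2.boxPoints(rr).round(1).tolist())
        print(px2w(p,cv2.boxPoints(rr),30).round(1).tolist())
R=cv2.Rodrigues(p["rvec"])[0]; print("cam",(-R.T@p["tvec"]))
E
```

```text
tube 0.87 [549.6 -78.3  29.7]
bay 0.57 [698.2 -12.3   5.2]
stake 0.52 [609.9  56.   71.5]
bushing 0.53 [ 708.8 -257.8   27.5]
plain_end 0.91 [547.2 -76.6  28.1]
blue_end 0.56 [552.1 -77.3  31.3]
tube 0.96 ((252.097900390625, 170.88473510742188), (120.20367431640625, 13.671882629394531), 3.468229293823242) [[191.6999969482422, 174.10000610351562], [192.5, 160.39999389648438], [312.5, 167.6999969482422], [311.70001220703125, 181.3000030517578]]
[[535.6, 79.7, 30.0], [572.5, 80.0, 30.0], [564.7, -235.8, 30.0], [527.9, -234.1, 30.0]]
stake 0.54 ((199.65516662597656, 143.637939453125), (18.012447357177734, 10.398938179016113), 68.19859313964844) [[191.5, 137.1999969482422], [201.10000610351562, 133.3000030517578], [207.8000030517578, 150.10000610351562], [198.1999969482422, 153.89999389648438]]
[[636.0, 86.8, 30.0], [647.7, 61.9, 30.0], [602.2, 41.4, 30.0], [590.7, 66.2, 30.0]]
bay 0.95 ((225.5, 120.5), (35.0, 155.0), 90.0) [[148.0, 103.0], [303.0, 103.0], [303.0, 138.0], [148.0, 138.0]]
[[727.7, 210.3, 30.0], [743.7, -207.6, 30.0], [645.1, -209.4, 30.0], [629.4, 202.0, 30.0]]
cam [ 249.89563319 -100.14270818 1265.04152067]
```

View pics/c0.png

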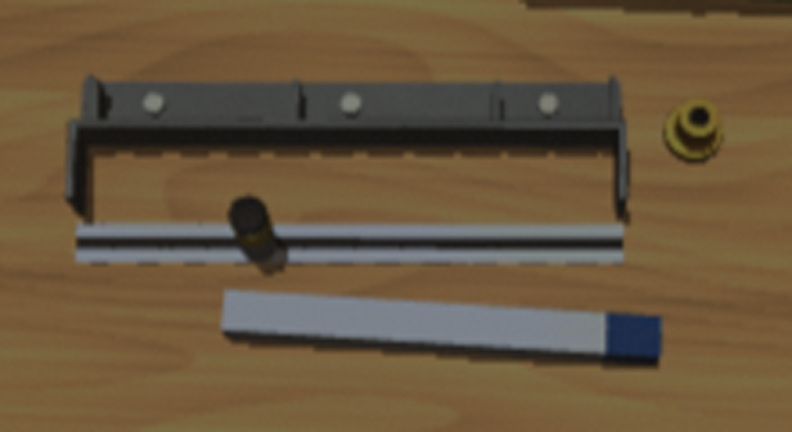

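```bash
python3 - <<'E'
from h import *
p=optics.snapshot("top")
f=lambda l:[(130+(a+.5)/3.6-.5,80+(b+.5)/3.6-.5) for a,b in l]
print("fence inner top ends z45",px2w(p,f([(78,129),(618,129)]),45).round(1).tolist())
print("fence inner foot z0",px2w(p,f([(95,152),(605,148)]),0).round(1).tolist())
print("plate front top z45",px2w(p,f([(72,200),(622,210)]),45).round(1).tolist())
print("track mid z0",px2w(p,f([(77,243),(622,243)]),0).round(1).tolist())
print("stake top z75, base z0",px2w(p,f([(248,207)]),75).round(1),px2w(p,f([(274,262)]),0).round(1))
print("tube top corners z30",px2w(p,f([(224,290),(221,331),(662,316),(660,358-14)]),30).round(1).tolist())
print("tube bottom front z0",px2w(p,f([(225,341),(659,364)]),0).round(1).tolist())
E
```

```text
fence inner top ends z45 [[687.3, 194.8, 45.0], [702.5, -202.5, 45.0]]
fence inner foot z0 [[685.5, 191.3, 0.0], [703.5, -196.6, 0.0]]
plate front top z45 [[632.7, 194.7, 45.0], [640.3, -206.5, 45.0]]
track mid z0 [[613.2, 199.0, 0.0], [628.7, -210.9, 0.0]]
stake top z75, base z0 [[622.8  62.   75. ]] [[604.   50.1   0. ]]
tube top corners z30 [[573.0, 81.7, 30.0], [542.2, 81.9, 30.0], [565.5, -238.4, 30.0], [544.5, -237.3, 30.0]]
tube bottom front z0 [[541.8, 82.9, 0.0], [536.4, -240.1, 0.0]]
```

```bash
cat >> h.py <<'E'
BAY=(694.5,-3.5,2.2); SY=68
def fr(x,y,deg):
    a=np.radians(deg); R=np.array([[np.cos(a),-np.sin(a),0],[np.sin(a),np.cos(a),0],[0,0,1]]); return R,np.array([x,y,0.])
def over(p,tube,name,box=(130,80,350,200),f=3.6,bay=None,sy=None):
    bay=bay or BAY; sy=sy or SY
    im=cv2.resize(p["color"],None,fx=f,fy=f,interpolation=cv2.INTER_CUBIC)
    def ln(pts,F,c):
        R,t=F; q=w2px(p,np.array(pts,float)@R.T+t); q=((q+.5)*f-.5)
        cv2.polylines(im,[np.round(q*8).astype(np.int32)],False,c,1,cv2.LINE_AA,3)
    B=fr(*bay)
    ln([(-55,200,45),(0,200,45),(0,-200,45),(-55,-200,45)],B,(0,255,0))
    ln([(0,200,0),(0,-200,0)],B,(255,255,0))
    for z,c in((75,(0,255,255)),(0,(0,0,255))):
        ln([(-76+14*np.cos(a),sy+14*np.sin(a),z) for a in np.linspace(0,6.3,30)],B,c)
    if tube:
        T=fr(*tube)
        ln([(15,160,30),(15,-160,30),(-15,-160,30),(-15,160,30),(15,160,30)],T,(0,255,0))
        ln([(-15,160,0),(-15,-160,0)],T,(255,0,255)); ln([(-15,-120,30),(15,-120,30)],T,(0,0,255))
    x0,y0,x1,y1=[int(v*f) for v in box]
    cv2.imwrite("pics/"+name,im[y0:y1,x0:x1])
E
python3 - <<'E'
from h import *
p=optics.snapshot("top"); over(p,(555.5,-78,-1.3),"o1.png")
E
```

```text
(no output)
```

View pics/o1.png

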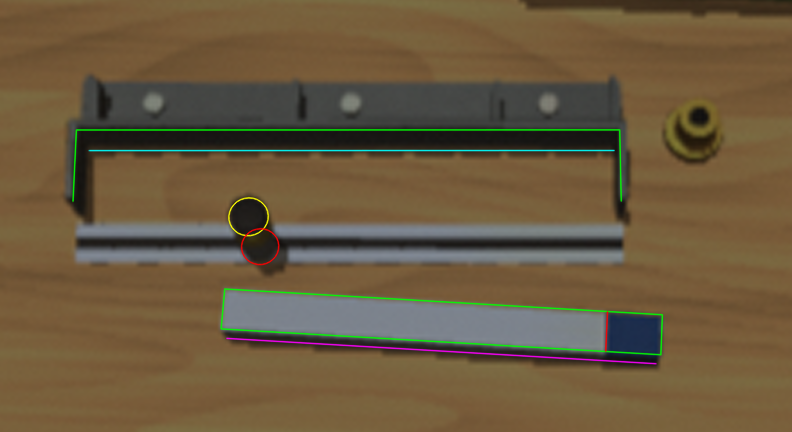

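{"op": "apply_moves", "data": {"series": [[0, [0.025, 0.055, 0], -0.15], [0, [0.05, 0.11, 0], -0.3], [0, [0.075, 0.165, 0], -0.46], [0, [0.1, 0.22, 0], -0.46], [0, [0.125, 0.275, 0], -0.46]], "grip_force": 30}}

```text
time: 1.32
tool_pos: [379.9, -266.7, 217.2]
tcp_rot: [180.0, -0.0, -1.3]
ft_force: [1.6, -0.2, -0.2]
finger_gap: 0.3
```

{"op": "apply_moves", "data": {"series": [[0, [0.025, 0.055, 0], 0], [0, [0.05, 0.11, 0], 0], [0, [0.075, 0.165, 0], 0], [0, [0.1, 0.22, 0], 0], [0, [0.125, 0.275, 0], 0]]}}

```text
time: 1.95
tool_pos: [505.6, 10.2, 217.6]
tcp_rot: [180.0, -0.1, -1.3]
ft_force: [1.2, -1.3, -0.3]
finger_gap: 0.1
```

{"op": "apply_moves", "data": {"series": [[0, [0.027, 0.055, 0], 0], [0, [0.053, 0.115, 0], 0], [0, [0.053, 0.115, -0.06], 0], [0, [0.053, 0.115, -0.12], 0], [0, [0.053, 0.115, -0.16], 0]]}}

```text
time: 2.58
tool_pos: [556.8, 125.4, 54.3]
tcp_rot: [179.9, 0.1, -1.2]
ft_force: [-0.1, 0.5, -0.0]
finger_gap: -0.1
```

{"op": "apply_moves", "data": {"series": [[0, [0, 0, -0.02], 0], [0, [0, 0, -0.03], 0], [0, [0, 0, -0.035], 0], [0, [0, 0, -0.035], 0]]}}

```text
time: 3.08
tool_pos: [557.6, 125.5, 20.2]
tcp_rot: [179.9, -0.0, -1.3]
ft_force: [0.3, 0.5, -0.7]
finger_gap: 0.1
```

```bash
python3 - <<'E'
from h import *
print(sense()["tool_pos"])
p=optics.snapshot("scene"); crop(p,(180,130,400,280),3.6,"s1.png")
p=optics.snapshot("wrist"); crop(p,(0,0,512,384),1.5,"w1.png")
E
```

```text
[557.59335642 125.47468797  20.18921091]
```

View pics/s1.png

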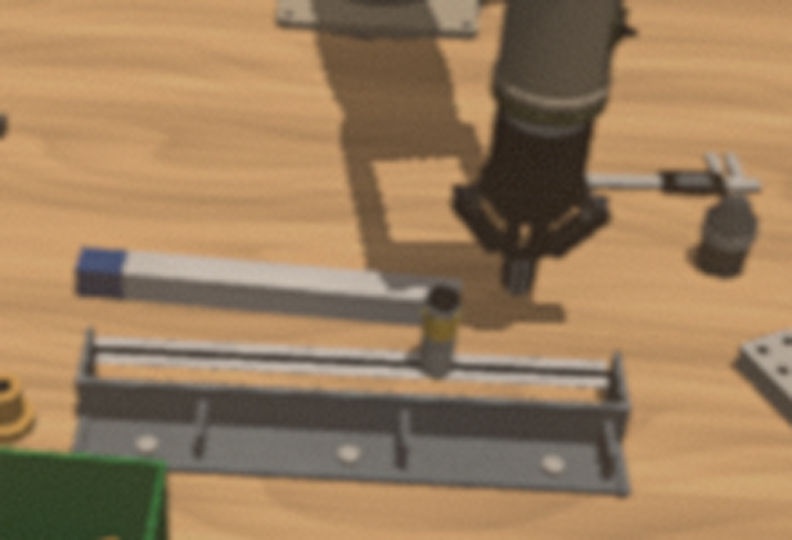

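View pics/w1.png

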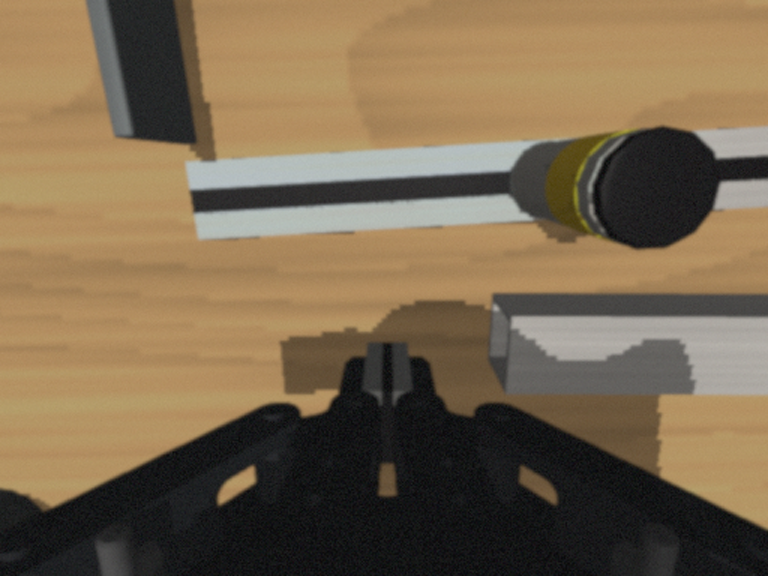

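{"op": "apply_moves", "data": {"series": [[0, [0.002, -0.012, 0], 0], [0, [0.002, -0.02, 0], 0], [0, [0.002, -0.026, 0], 0], [0, [0.002, -0.032, 0], 0], [0, [0.002, -0.038, 0], 0]]}}

```text
time: 3.8
tool_pos: [559.8, 87.1, 20.5]
tcp_rot: [179.9, -0.0, -1.3]
ft_force: [0.0, -0.1, 0.8]
finger_gap: -0.2
```

{"op": "apply_moves", "data": {"series": [[0, [0, -0.006, 0], 0], [0, [0, -0.012, 0], 0], [0, [0, -0.018, 0], 0], [0, [0, -0.024, 0], 0], [0, [0, -0.03, 0], 0]]}}

```text
time: 4.42
tool_pos: [559.8, 56.7, 20.6]
tcp_rot: [179.9, -0.0, -1.3]
ft_force: [0.5, 0.1, 0.1]
finger_gap: -0.1
```

```bash
python3 - <<'E'
from h import *
print(sense()["tool_pos"])
p=optics.snapshot("top"); over(p,(555,-109,-1.3),"o2.png")
E
```

```text
[559.79556244  56.70451628  20.55103561]
```

View pics/o2.png

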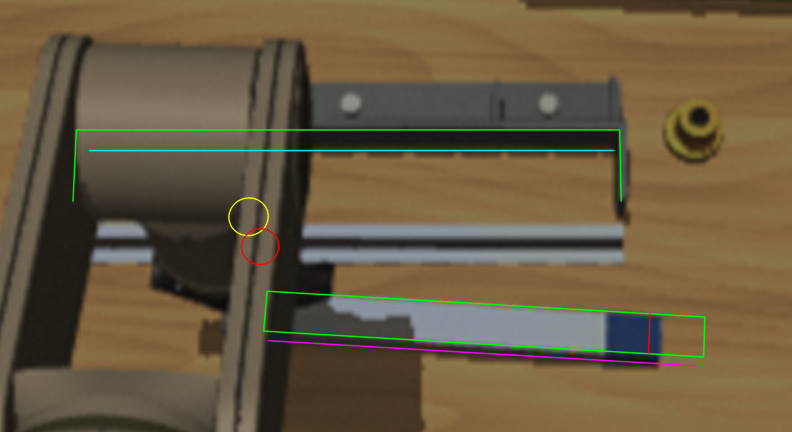

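```bash
python3 - <<'E'
from h import *
s=sense();print(s)
p=optics.snapshot("scene"); crop(p,(180,130,400,280),3.6,"s2.png");print(w2px(p,[s["tool_pos"]]),(w2px(p,[s["tool_pos"]])-[180,130])*3.6)
p=optics.snapshot("wrist"); crop(p,(0,0,512,384),1.5,"w2.png");print(w2px(p,[s["tool_pos"],s["tool_pos"]-[0,0,11]])*1.5)
print(p["rvec"],p["tvec"])
E
```

```text
{'time': 4.475, 'joint_pos': array([ 5.47988341e-01,  1.22411638e+01,  1.01479380e+02, -8.38788618e-02,
        6.62423833e+01,  9.18528152e+01]), 'qd': array([ 0.46059801,  0.07840782, -0.09087096,  0.03065465,  0.07276217,
        0.97728407]), 'joint_efforts': array([ 1.31034315e+00, -5.52154970e+01, -4.38675356e+01,  3.76441330e-01,
        1.34591004e-02,  1.46277593e-01]), 'tool_pos': array([559.86189637,  56.04902238,  20.5929858 ]), 'tcp_rot': array([ 1.79924445e+02, -3.95139419e-02, -1.27103354e+00]), 'ft_force': array([ 0.15539084, -1.39838602,  0.10786011]), 'wrist_torque': array([-0.03488219, -0.04074802, -0.03790605]), 'finger_gap': -0.4251656208264916}
[[298.91185666 212.28018279]] [[428.08268399 296.20865804]]
[[386.99557294 350.48808861]
 [386.95872971 339.51362035]]
[-2.05360692  2.10217226  0.28474998] [ 69.12465604 555.84271861 337.34454588]
```

View pics/s2.png

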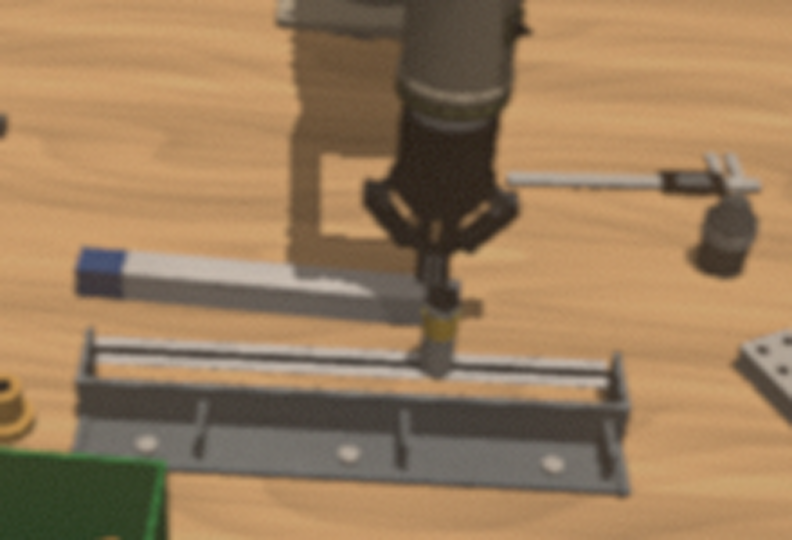

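View pics/w2.png

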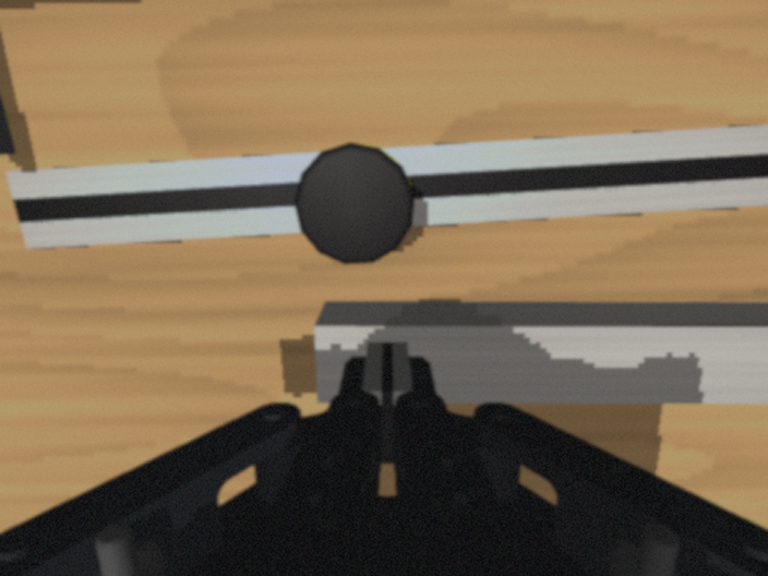

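```bash
python3 - <<'E'
from h import *
p=optics.snapshot("scene"); 
for z in (0,9,20,31,42): print(z,((w2px(p,[[557.6,125.5,z]])-[180,130])*3.6).round(), ((w2px(p,[[559.8,56.3,z]])-[180,130])*3.6).round())
crop(p,(270,160,340,220),10,"s3.png")
for z in (0,9,20,31,42): print(z,((w2px(p,[[559.8,56.3,z]])-[270,160])*10).round())
print("tube end top",((w2px(p,[[574,82,30],[544,82,30],[574,82,0]])-[270,160])*10).round())
p=optics.snapshot("wrist")
R=cv2.Rodrigues(p["rvec"])[0]; print("cam",(-R.T@p["tvec"]), R[2])
print(p["intrinsics"], w2px(p,[[574,82,30],[544,82,30],[574,82,0],[571,-200,30]])*1.5)
for z in (0,9,20,31,42): print(z,w2px(p,[[559.8,56.3,z]])*1.5)
E
```

```text
0 [[510. 319.]] [[426. 315.]]
9 [[511. 311.]] [[427. 307.]]
20 [[513. 301.]] [[428. 297.]]
31 [[514. 291.]] [[430. 287.]]
42 [[516. 281.]] [[431. 276.]]
0 [[284. 575.]]
9 [[287. 552.]]
20 [[290. 524.]]
31 [[293. 496.]]
42 [[296. 468.]]
tube end top [[381. 537.]
 [380. 470.]
 [371. 613.]]
cam [627.12916484  55.23690295 176.75323002] [-0.26675864  0.00557115 -0.96374727]
[[298.10552893   0.         257.84105937]
 [  0.         298.10552893 192.62028308]
 [  0.           0.           1.        ]] [[ 313.20940661  325.19423254]
 [ 318.69047439  402.34940043]
 [ 324.68184759  300.13431001]
 [1126.45059123  315.52618751]]
0 [[387.66997486 331.04089242]]
9 [[387.72717554 339.0516356 ]]
20 [[387.80505939 349.95898092]]
31 [[387.89336594 362.3259855 ]]
42 [[387.99433741 376.46666581]]
```

View pics/s3.png

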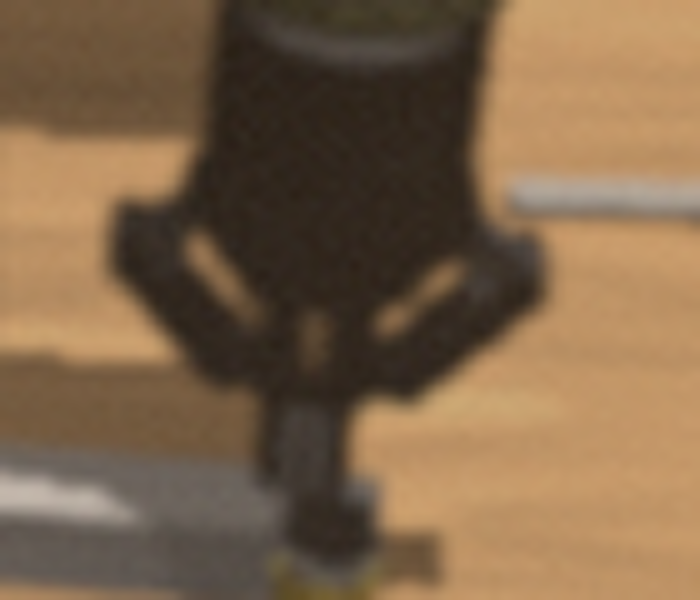

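{"op": "apply_moves", "data": {"series": [[0, [0, 0.03, 0], 0], [0, [0, 0.06, 0], 0], [0, [0, 0.06, -0.004], 0], [0, [0, 0.06, -0.007], 0], [0, [0, 0.06, -0.007], 0]]}}

```text
time: 5.3
tool_pos: [559.4, 116.4, 13.0]
tcp_rot: [179.9, 0.0, -1.3]
ft_force: [-0.2, -0.0, 0.5]
finger_gap: -0.4
```

```bash
python3 - <<'E'
from h import *
s=sense();print(s["tool_pos"],s["ft_force"],r.tip_extent,[a for a in dir(r) if a[0]!='_'])
p=optics.snapshot("scene"); crop(p,(280,150,350,220),10,"s4.png")
t=s["tool_pos"]
for z in (0,9,20,31,42): print(z,((w2px(p,[[t[0]+11,t[1],z]])-[280,150]+.5)*10).round())
E
```

```text
[559.40131135 116.42218306  13.01416488] [-0.23962296 -0.04226748  0.46222874] 11.0 ['PlanningError', 'tip_extent']
0 [[392. 718.]]
9 [[396. 696.]]
20 [[400. 668.]]
31 [[405. 639.]]
42 [[409. 611.]]
```

View pics/s4.png

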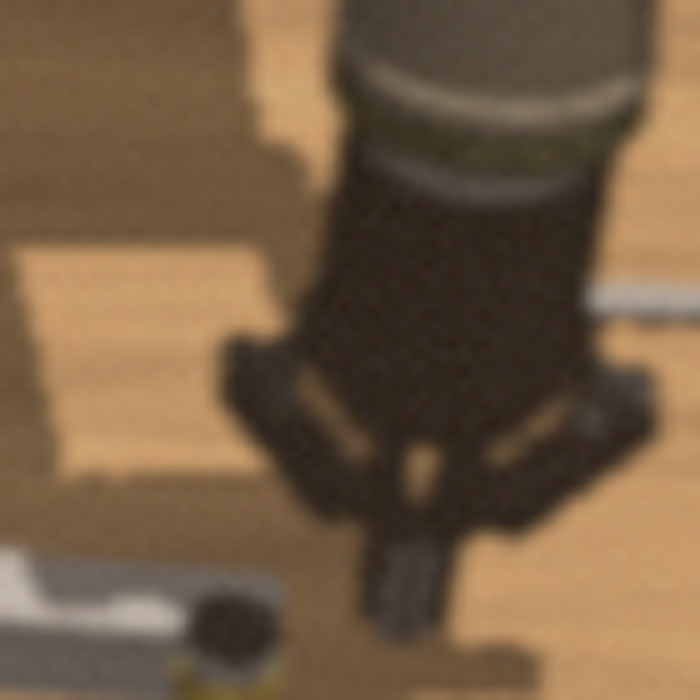

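{"op": "apply_moves", "data": {"series": [[0, [0, 0, -0.001], 0], [0, [0, 0, -0.002], 0], [0, [0, 0, -0.003], 0], [0, [0, 0, -0.003], 0]]}}

```text
time: 5.85
tool_pos: [559.5, 116.4, 10.2]
tcp_rot: [179.9, 0.0, -1.3]
ft_force: [-0.7, 0.8, -0.2]
finger_gap: -0.2
```

{"op": "apply_moves", "data": {"series": [[0, [0, 0, -0.001], 0], [0, [0, 0, -0.002], 0], [0, [0, 0, -0.003], 0], [0, [0, 0, -0.003], 0]]}}

```text
time: 6.35
tool_pos: [559.4, 116.4, 7.0]
tcp_rot: [179.9, 0.0, -1.3]
ft_force: [0.4, -0.4, 0.0]
finger_gap: -0.0
```

{"op": "apply_moves", "data": {"series": [[0, [0, 0, -0.0015], 0], [0, [0, 0, -0.003], 0], [0, [0, 0, -0.0045], 0], [0, [0, 0, -0.006], 0], [0, [0, 0, -0.006], 0]]}}

```text
time: 6.98
tool_pos: [559.2, 116.4, 0.8]
tcp_rot: [179.9, 0.0, -1.3]
ft_force: [0.6, -0.3, 0.8]
finger_gap: 0.1
```

```bash
python3 - <<'E'
from h import *
s=sense();print(s["tool_pos"],s["ft_force"])
p=optics.snapshot("scene"); crop(p,(280,150,350,220),10,"s5.png")
t=s["tool_pos"]
for z in (0,9,20,31,42): print(z,((w2px(p,[[t[0]+11,t[1],z]])-[280,150]+.5)*10).round())
E
```

```text
[559.21793546 116.35385219   0.76672251] [ 0.61558821 -0.33825467  0.7614805 ]
0 [[392. 718.]]
9 [[395. 695.]]
20 [[400. 667.]]
31 [[404. 639.]]
42 [[409. 611.]]
```

View pics/s5.png

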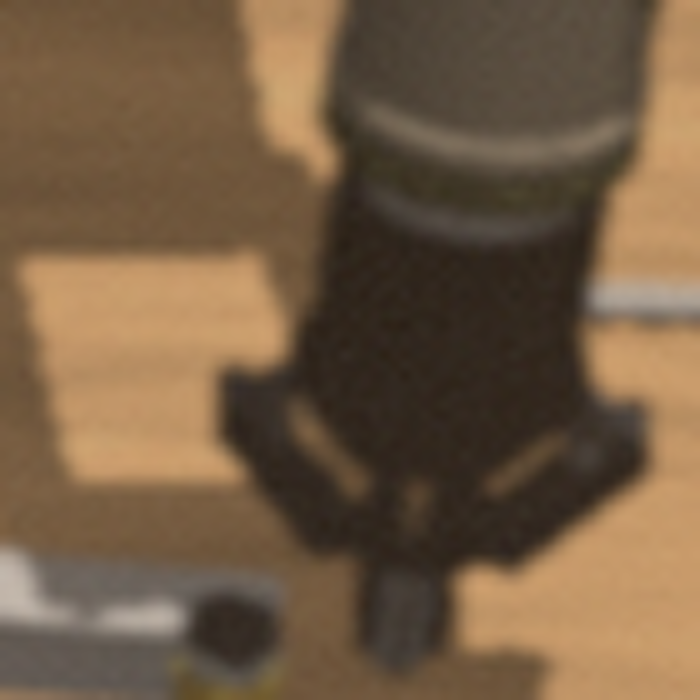

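{"op": "apply_moves", "data": {"series": [[0, [0, 0, -0.0015], 0], [0, [0, 0, -0.003], 0], [0, [0, 0, -0.005], 0], [0, [0, 0, -0.007], 0], [0, [0, 0, -0.007], 0]]}}

```text
time: 7.65
tool_pos: [559.1, 116.3, -6.4]
tcp_rot: [179.9, 0.1, -1.3]
ft_force: [0.5, 0.1, -0.4]
finger_gap: 0.1
```

{"op": "apply_moves", "data": {"series": [[0, [0, -0.006, 0], 0], [0, [0, -0.012, 0], 0], [0, [0, -0.018, 0], 0], [0, [0, -0.024, 0], 0], [0, [0, -0.03, 0], 0]]}}

```text
time: 8.28
tool_pos: [559.2, 86.1, -6.3]
tcp_rot: [179.9, 0.1, -1.3]
ft_force: [0.5, 1.6, 1.0]
finger_gap: 0.0
```

```bash
python3 - <<'E'
from h import *
s=sense();print(s["tool_pos"],s["ft_force"])
p=optics.snapshot("top"); over(p,(555,-78-10,-1.3),"o3.png")
p=optics.snapshot("wrist"); crop(p,(0,0,512,384),1.5,"w3.png")
E
```

```text
[559.15296798  86.05138424  -6.32036182] [0.46833334 1.61217346 1.04457098]
```

View pics/o3.png

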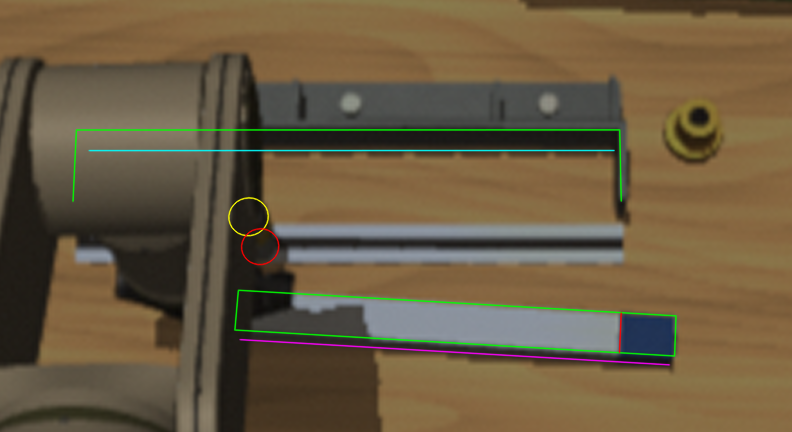

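View pics/w3.png

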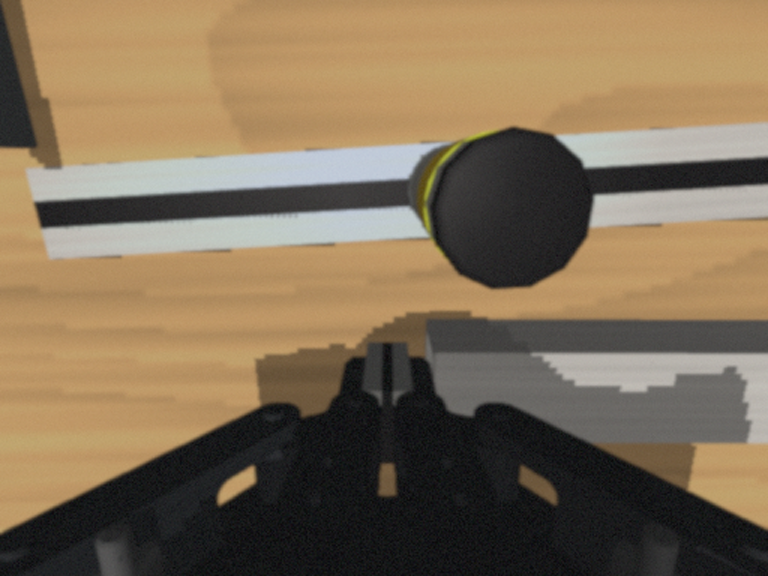

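{"op": "apply_moves", "data": {"series": [[0, [0, -0.007, 0], 0], [0, [0, -0.014, 0], 0], [0, [0, -0.021, 0], 0], [0, [0, -0.028, 0], 0], [0, [0, -0.035, 0], 0]]}}

```text
time: 9.0
tool_pos: [559.1, 50.1, -6.3]
tcp_rot: [179.9, 0.1, -1.4]
ft_force: [0.8, 2.4, -0.6]
finger_gap: 0.0
```

{"op": "apply_moves", "data": {"series": [[0, [0, -0.007, 0], 0], [0, [0, -0.014, 0], 0], [0, [0, -0.018, 0], 0], [0, [0, -0.018, 0], 0], [0, [0, -0.012, 0], 0]]}}

```text
time: 9.62
tool_pos: [559.1, 38.0, -6.4]
tcp_rot: [179.9, 0.1, -1.4]
ft_force: [-0.1, 0.0, 0.5]
finger_gap: -0.3
```

```bash
python3 - <<'E'
from h import *
s=sense();print(s["tool_pos"],s["ft_force"])
p=optics.snapshot("top"); over(p,(555,-140,-1.3),"o4.png")
E
```

```text
[559.14537441  37.96193761  -6.35640281] [-0.08657988  0.01638376  0.50394118]
```

View pics/o4.png

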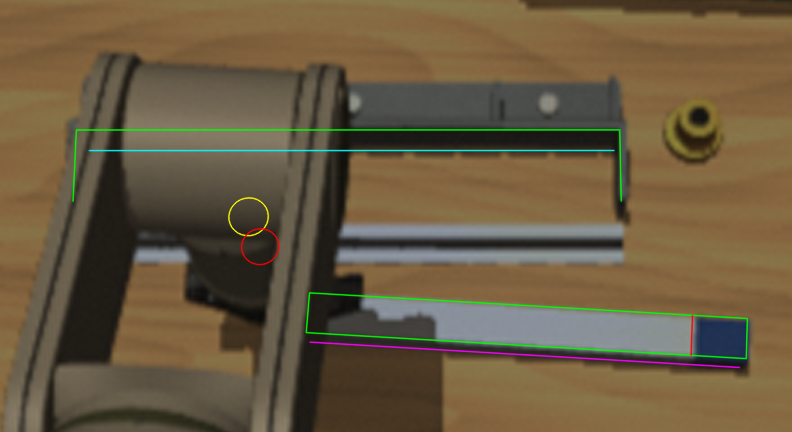

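{"op": "apply_moves", "data": {"series": [[0, [-0.01, 0.01, 0.03], 0.15], [0, [-0.03, 0.0, 0.05], 0.33], [0, [-0.042, -0.03, 0.05], 0.51], [0, [-0.042, -0.04, 0.05], 0.69], [0, [-0.042, -0.04, 0.05], 0.87]]}}

```text
time: 10.3
tool_pos: [517.1, -1.5, 43.9]
tcp_rot: [179.9, 0.1, 48.8]
ft_force: [0.0, 0.4, 0.4]
finger_gap: 0.2
```

{"op": "apply_moves", "data": {"series": [[0, [0, 0, 0], 0.17], [0, [0, 0, 0], 0.34], [0, [0, 0, -0.02], 0.5], [0, [0, 0, -0.04], 0.5], [0, [0, 0, -0.05], 0.5]]}}

```text
time: 10.92
tool_pos: [516.3, -1.1, -7.3]
tcp_rot: [180.0, 0.1, 77.5]
ft_force: [-0.8, -0.5, 0.5]
finger_gap: 0.0
```

{"op": "apply_moves", "data": {"series": [[0, [0.01, 0, 0], 0], [0, [0.018, 0, 0], 0], [0, [0.025, 0, 0], 0], [0, [0.032, -0.001, 0], 0], [0, [0.039, -0.001, 0], 0]]}}

```text
time: 11.55
tool_pos: [555.9, -2.2, -7.0]
tcp_rot: [180.0, 0.1, 77.5]
ft_force: [-1.4, -0.6, 0.3]
finger_gap: 0.2
```

{"op": "apply_moves", "data": {"series": [[0, [0.007, -0.001, 0], 0], [0, [0.014, -0.002, 0], 0], [0, [0.021, -0.003, 0], 0], [0, [0.021, -0.003, 0], 0]]}}

```text
time: 12.05
tool_pos: [577.7, -5.4, -6.9]
tcp_rot: [179.9, 0.1, 77.5]
ft_force: [0.7, -0.6, 0.4]
finger_gap: -0.2
```

```bash
python3 - <<'E'
from h import *
s=sense();print(s["tool_pos"],s["ft_force"])
p=optics.snapshot("top"); over(p,(570,-142,-12),"o5.png")
E
```

```text
[577.65760777  -5.40002158  -6.86151858] [ 0.71102745 -0.63870446  0.36539202]
```

View pics/o5.png

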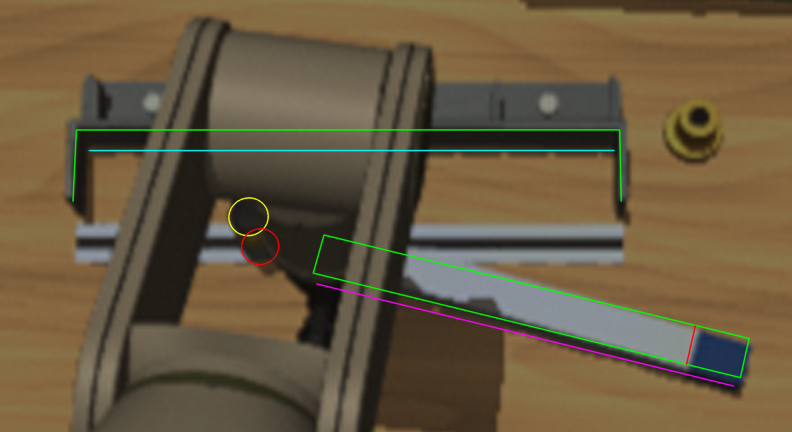

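{"op": "apply_moves", "data": {"series": [[0, [0.007, -0.002, 0], -0.04], [0, [0.014, -0.004, 0], -0.08], [0, [0.021, -0.006, 0], -0.1], [0, [0.027, -0.008, 0], -0.12], [0, [0.027, -0.008, 0], -0.12]]}}

```text
time: 12.72
tool_pos: [604.8, -13.5, -6.9]
tcp_rot: [179.9, 0.1, 70.6]
ft_force: [0.7, -0.3, -0.2]
finger_gap: 0.2
```

```bash
python3 - <<'E'
from h import *
s=sense();print(s["tool_pos"],s["ft_force"])
p=optics.snapshot("top"); over(p,(576,-142,-22),"o6.png")
E
```

```text
[604.7593128  -13.53420426  -6.88706889] [ 0.67108913 -0.3382952  -0.1879315 ]
```

View pics/o6.png

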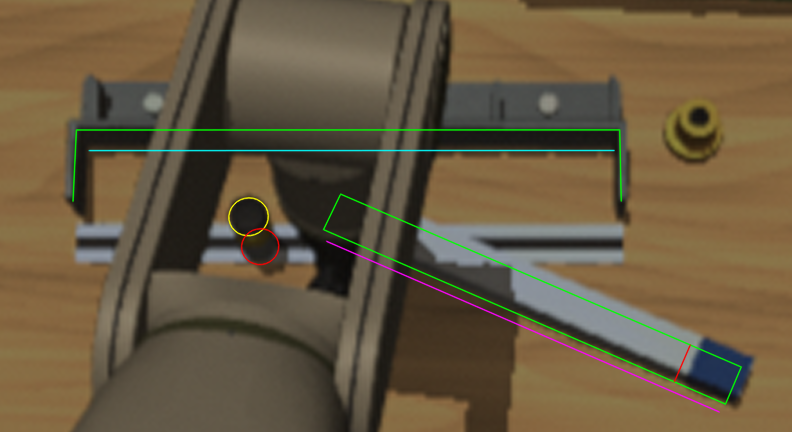

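{"op": "apply_moves", "data": {"series": [[0, [-0.015, 0.002, 0.02], 0], [0, [-0.02, 0, 0.06], -0.04], [0, [-0.045, -0.055, 0.06], -0.08], [0, [-0.07, -0.11, 0.06], -0.1], [0, [-0.095, -0.165, 0.06], -0.1]]}}

```text
time: 13.4
tool_pos: [508.7, -179.8, 53.5]
tcp_rot: [179.9, 0.1, 64.9]
ft_force: [0.8, -0.2, 0.3]
finger_gap: -0.2
```

{"op": "apply_moves", "data": {"series": [[0, [-0.005, -0.06, 0], 0], [0, [-0.01, -0.12, 0], 0], [0, [-0.01, -0.145, 0], 0]]}}

```text
time: 13.78
tool_pos: [497.9, -328.3, 54.0]
tcp_rot: [179.8, 0.1, 64.8]
ft_force: [-0.6, -0.2, 0.3]
finger_gap: 0.1
```

```bash
cat >> h.py <<'E'
from scipy.optimize import minimize
def fit(p,g):
    """refine tube pose by IoU with spotter mask (top camera)"""
    ms=spotter.masks_of(p,"tube")
    m=ms[0]["mask"].astype(np.uint8); S=4
    M=cv2.resize(m*255,None,fx=S,fy=S,interpolation=cv2.INTER_LINEAR)>127
    C=np.array([(x,y,z) for x in(-15,15) for y in(-160,160) for z in(0,30)],float)
    def cost(v):
        R,t=fr(*v); q=(w2px(p,C@R.T+t)+.5)*S-.5
        h=cv2.convexHull(q.astype(np.float32)); I=np.zeros(M.shape,np.uint8); cv2.fillConvexPoly(I,np.round(h*16).astype(np.int32),1,shift=4)
        return 1-(I.astype(bool)&M).sum()/(I.astype(bool)|M).sum()
    b=minimize(cost,g,method="Nelder-Mead",options=dict(initial_simplex=np.array(g)+np.array([[0,0,0],[12,0,0],[0,12,0],[0,0,5.]]),xatol=.05))
    print("fit",b.x.round(1),"iou",1-b.fun,"p",ms[0]["p"]); rep(b.x); return tuple(b.x)
def rep(v):
    R,t=fr(*v);B,o=fr(*BAY)
    for n,y in(("c",0),("plain",160),("blue",-160)):
        w=R@[0,y,0]+t; print(n,"world",w[:2].round(1),"bay",(B.T@(w-o))[:2].round(1))
    print("theta bay",round(BAY[2]-v[2],2))
E
python3 - <<'E'
from h import *
s=sense();print(s["tool_pos"],s["ft_force"])
p=optics.snapshot("top"); v=fit(p,(582,-145,-25)); over(p,v,"o7.png")
E
```

```text
[ 497.88365486 -328.25910355   53.99677406] [-0.57332929 -0.16634504  0.32130985]
fit [ 580.9 -150.7  -21.6] iou 0.8244280309854081 p 0.64
c world [ 580.9 -150.7] bay [-119.1 -142.7]
plain world [639.8  -1.9] bay [-54.6   3.7]
blue world [ 522.  -299.5] bay [-183.7 -289.1]
theta bay 23.8
```

View pics/o7.png

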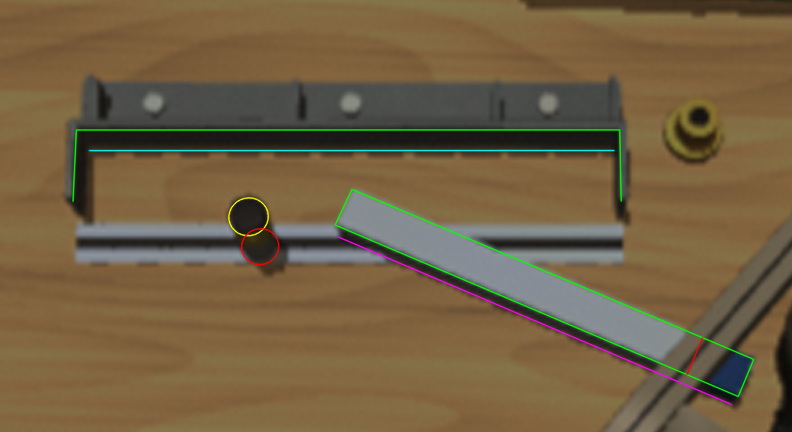

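{"op": "apply_moves", "data": {"series": [[0, [0.0145, 0.0045, 0], 0.063], [0, [0.0145, 0.0045, -0.03], 0.063], [0, [0.0145, 0.0045, -0.05], 0.063], [0, [0.0145, 0.0045, -0.061], 0.063], [0, [0.0145, 0.0045, -0.061], 0.063]]}}

```text
time: 14.5
tool_pos: [511.9, -322.4, -8.2]
tcp_rot: [179.9, 0.1, 68.4]
ft_force: [0.5, -0.6, -0.0]
finger_gap: 0.2
```

{"op": "apply_moves", "data": {"series": [[0, [0.003, 0.008, 0], 0], [0, [0.0055, 0.014, 0], 0], [0, [0.008, 0.0205, 0], 0], [0, [0.0105, 0.0265, 0], 0], [0, [0.013, 0.033, 0], 0]]}}

```text
time: 15.12
tool_pos: [525.5, -289.6, -7.6]
tcp_rot: [179.9, 0.1, 68.4]
ft_force: [-1.1, -2.7, 2.9]
finger_gap: 0.3
```

{"op": "apply_moves", "data": {"series": [[0, [0.0026, 0.0065, 0], 0], [0, [0.0052, 0.013, 0], 0], [0, [0.0078, 0.0196, 0], 0], [0, [0.0104, 0.0261, 0], 0], [0, [0.0104, 0.0261, 0], 0]]}}

```text
time: 15.75
tool_pos: [536.0, -262.5, -7.9]
tcp_rot: [179.9, 0.1, 68.4]
ft_force: [0.2, -0.1, -0.2]
finger_gap: -0.2
```

```bash
python3 - <<'E'
from h import *
s=sense();print(s["tool_pos"],s["ft_force"])
p=optics.snapshot("top"); v=fit(p,(597,-109,-21.6)); over(p,v,"o8.png")
E
```

```text
[ 535.97687777 -262.45640022   -7.87505839] [ 0.2132638  -0.10393598 -0.1980761 ]Traceback (most recent call last):
  File "<stdin>", line 3, in <module>
  File "h.py", line 37, in fit
    m=ms[0]["mask"].astype(np.uint8); S=4
      ~~^^^
IndexError: list index out of range
```

```bash
python3 - <<'E'
from h import *
p=optics.snapshot("top"); over(p,(599,-105,-21.6),"o8.png"); rep((599,-105,-21.6))
E
```

```text
c world [ 599. -105.] bay [-99.3 -97.8]
plain world [657.9  43.8] bay [-34.8  48.6]
blue world [ 540.1 -253.8] bay [-163.9 -244.2]
theta bay 23.8
```

View pics/o8.png

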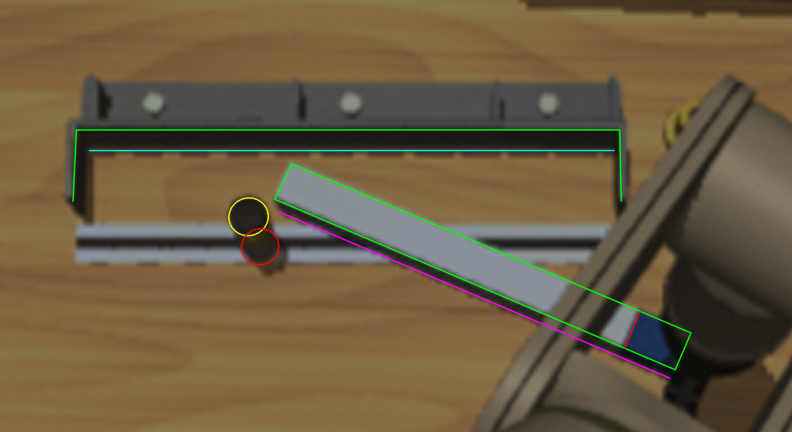

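{"op": "apply_moves", "data": {"series": [[0, [0.0026, 0.0065, 0], 0], [0, [0.0052, 0.013, 0], 0], [0, [0.0078, 0.0196, 0], 0], [0, [0.0116, 0.029, 0], 0], [0, [0.0116, 0.029, 0], 0]]}}

```text
time: 16.52
tool_pos: [547.6, -232.9, -8.0]
tcp_rot: [179.9, 0.1, 68.4]
ft_force: [-0.1, -0.2, -0.3]
finger_gap: -0.1
```

```bash
python3 - <<'E'
from h import *
s=sense();print(s["tool_pos"],s["ft_force"])
p=optics.snapshot("top"); v=(610.5,-77,-21.6); over(p,v,"o9.png"); rep(v)
E
```

```text
[ 547.62307312 -232.85373842   -8.04768226] [-0.14947605 -0.15911336 -0.29764059]
c world [610.5 -77. ] bay [-86.8 -70.2]
plain world [669.4  71.8] bay [-22.2  76.2]
blue world [ 551.6 -225.8] bay [-151.3 -216.6]
theta bay 23.8
```

View pics/o9.png

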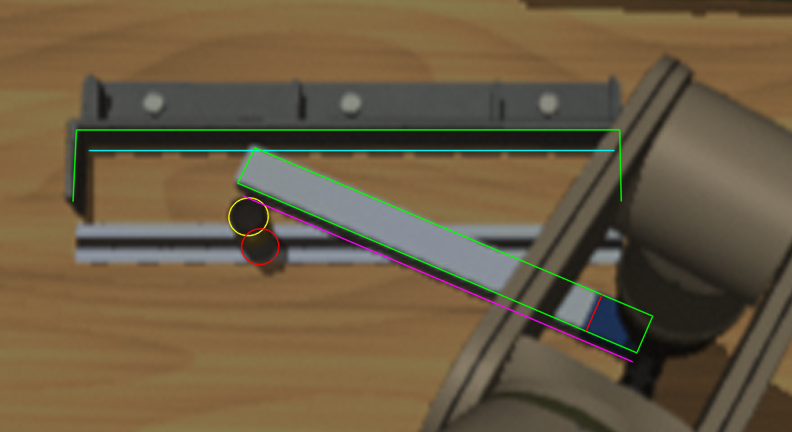

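{"op": "apply_moves", "data": {"series": [[0, [-0.005, -0.012, 0.01], 0], [0, [-0.01, -0.012, 0.05], 0], [0, [-0.0276, 0.041, 0.05], 0], [0, [-0.0276, 0.041, 0.03], 0], [0, [-0.0276, 0.041, 0.001], 0]]}}

```text
time: 17.2
tool_pos: [520.9, -193.4, -6.2]
tcp_rot: [179.7, 0.1, 68.5]
ft_force: [-0.4, -0.4, -0.5]
finger_gap: 0.2
```

```bash
python3 - <<'E'
from h import *
s=sense();print(s["tool_pos"],s["ft_force"])
p=optics.snapshot("wrist"); crop(p,(0,0,512,384),1.5,"w4.png")
p=optics.snapshot("top"); v=(611,-76,-21.6); over(p,v,"o10.png"); rep(v)
E
```

```text
[ 520.9122726  -193.39695878   -6.1701344 ] [-0.38554621 -0.44462895 -0.49885063]
c world [611. -76.] bay [-86.2 -69.2]
plain world [669.9  72.8] bay [-21.7  77.2]
blue world [ 552.1 -224.8] bay [-150.8 -215.6]
theta bay 23.8
```

View pics/o10.png

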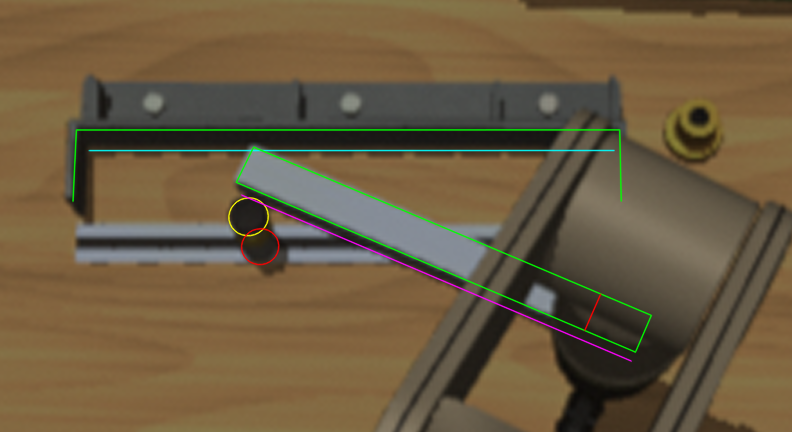

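View pics/w4.png

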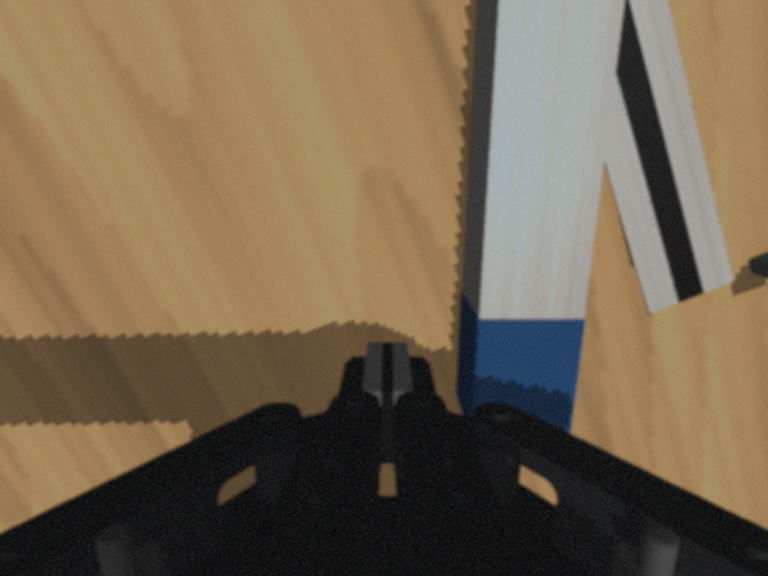

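{"op": "apply_moves", "data": {"series": [[0, [0.0085, -0.003, 0], 0], [0, [0.015, -0.0055, 0], 0.03], [0, [0.0215, -0.008, 0], 0.06], [0, [0.028, -0.01, 0], 0.09], [0, [0.0345, -0.012, 0], 0.12]]}}

```text
time: 17.92
tool_pos: [552.0, -204.1, -10.2]
tcp_rot: [-179.8, 0.1, 75.4]
ft_force: [-1.4, -0.6, 0.5]
finger_gap: 0.1
```

{"op": "apply_moves", "data": {"series": [[0, [0.007, -0.002, 0], 0.03], [0, [0.014, -0.004, 0], 0.06], [0, [0.014, -0.004, 0], 0.07]]}}

```text
time: 18.3
tool_pos: [566.7, -208.2, -10.0]
tcp_rot: [-179.8, 0.1, 79.5]
ft_force: [0.4, 0.9, 0.5]
finger_gap: -0.1
```

{"op": "apply_moves", "data": {"series": [[0, [-0.012, 0.003, 0.005], 0], [0, [-0.014, 0.003, 0.05], 0], [0, [-0.02, -0.05, 0.05], 0], [0, [-0.02, -0.105, 0.05], 0]]}}

```text
time: 18.8
tool_pos: [546.6, -313.8, 41.5]
tcp_rot: [-179.9, 0.1, 79.6]
ft_force: [0.5, -0.2, 0.0]
finger_gap: -0.5
```

```bash
python3 - <<'E'
from h import *
s=sense();print(s["tool_pos"],s["ft_force"])
p=optics.snapshot("top"); v=(628,-73,-10.6)
try: v=fit(p,v)
except Exception as e: print(e)
over(p,v,"o11.png")
E
```

```text
[ 546.58556779 -313.77475565   41.53241584] [ 0.48822418 -0.17736921  0.0165182 ]
fit [626.5 -66.8 -12.6] iou 0.8913059427732942 p 0.74
c world [626.5 -66.8] bay [-70.4 -60.6]
plain world [661.3  89.4] bay [-29.6  94.1]
blue world [ 591.7 -223. ] bay [-111.2 -215.3]
theta bay 14.76
```

View pics/o11.png

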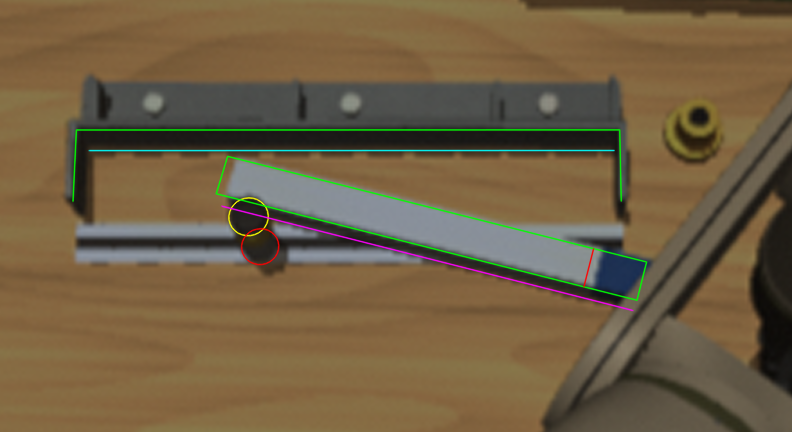

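{"op": "apply_moves", "data": {"series": [[0, [0.02, 0.03, 0], -0.038], [0, [0.0376, 0.0576, 0], -0.038], [0, [0.0376, 0.0576, -0.025], -0.038], [0, [0.0376, 0.0576, -0.045], -0.038], [0, [0.0376, 0.0576, -0.049], -0.038]]}}

```text
time: 19.52
tool_pos: [581.1, -259.7, -10.1]
tcp_rot: [-179.7, 0.2, 77.1]
ft_force: [-0.2, -0.1, -1.1]
finger_gap: -0.2
```

```bash
python3 - <<'E'
from h import *
s=sense();print(s["tool_pos"],s["ft_force"])
p=optics.snapshot("wrist"); crop(p,(0,0,512,384),1.5,"w5.png")
E
```

```text
[ 581.13034164 -259.71113182  -10.12289024] [-0.24697517 -0.13182954 -1.08235635]
```

View pics/w5.png

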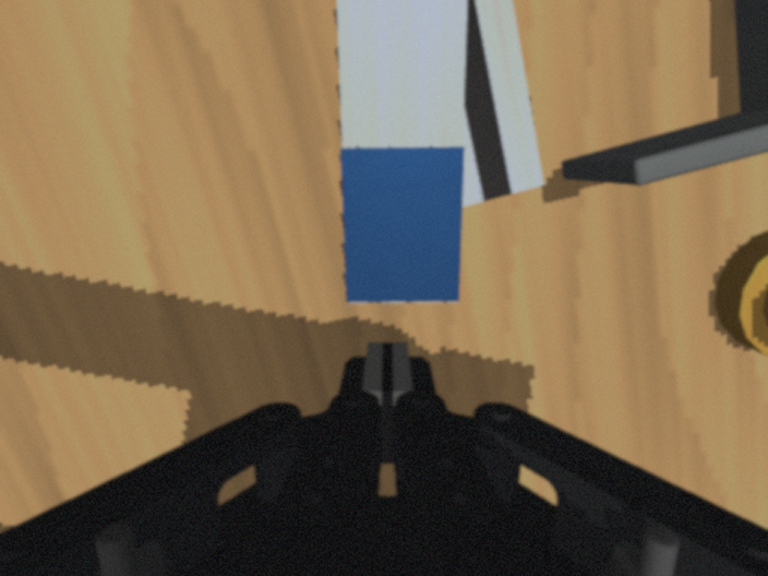

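{"op": "apply_moves", "data": {"series": [[0, [0.005, 0.007, 0.001], 0], [0, [0.0063, 0.0135, 0.002], 0], [0, [0.0078, 0.02, 0.002], 0], [0, [0.0093, 0.0265, 0.002], 0], [0, [0.0108, 0.033, 0.002], 0]]}}

```text
time: 20.2
tool_pos: [593.0, -227.4, -6.8]
tcp_rot: [-179.8, 0.2, 77.1]
ft_force: [-1.9, -4.4, 2.7]
finger_gap: -0.1
```

{"op": "apply_moves", "data": {"series": [[0, [0.0014, 0.0065, 0], 0], [0, [0.0028, 0.013, 0], 0], [0, [0.0042, 0.0195, 0], 0], [0, [0.0055, 0.025, 0], 0], [0, [0.0055, 0.025, 0], 0]]}}

```text
time: 20.82
tool_pos: [598.5, -201.5, -7.1]
tcp_rot: [-179.8, 0.2, 77.1]
ft_force: [0.2, -0.4, 0.7]
finger_gap: -0.1
```

```bash
python3 - <<'E'
from h import *
s=sense();print(s["tool_pos"],s["ft_force"])
p=optics.snapshot("top"); v=(634,-33,-12.4)
over(p,v,"o12.png");rep(v)
E
```

```text
[ 598.52966346 -201.46948344   -7.06503278] [ 0.19447141 -0.37034224  0.74114366]
c world [634. -33.] bay [-61.6 -27.2]
plain world [668.4 123.3] bay [-21.3 127.7]
blue world [ 599.6 -189.3] bay [-101.9 -182. ]
theta bay 14.6
```

View pics/o12.png

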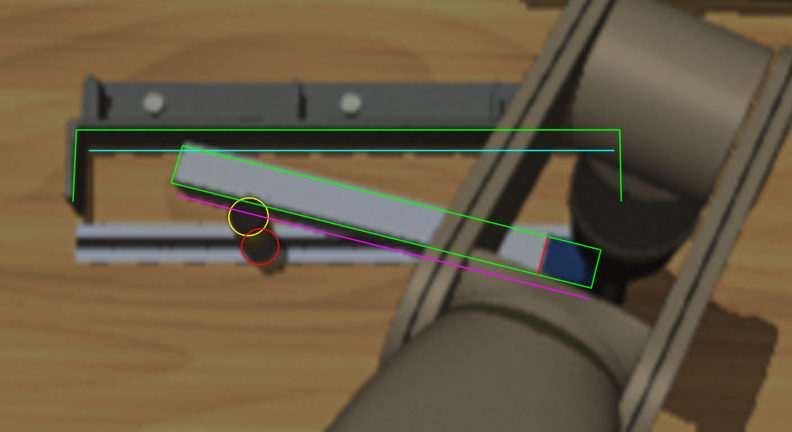

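{"op": "apply_moves", "data": {"series": [[0, [0.0011, 0.005, 0], 0], [0, [0.0022, 0.01, 0], 0], [0, [0.0022, 0.01, 0], 0], [0, [-0.002, -0.01, 0.01], 0], [0, [-0.004, -0.015, 0.05], 0]]}}

```text
time: 21.5
tool_pos: [591.5, -217.4, 40.6]
tcp_rot: [-179.4, 0.1, 77.0]
ft_force: [1.2, 0.6, -0.1]
finger_gap: 0.2
```

{"op": "apply_moves", "data": {"series": [[0, [-0.015, 0.035, 0.005], 0.05], [0, [-0.0245, 0.071, 0.005], 0.1], [0, [-0.0245, 0.071, -0.02], 0.1], [0, [-0.0245, 0.071, -0.04], 0.1], [0, [-0.0245, 0.071, -0.046], 0.1]]}}

```text
time: 22.12
tool_pos: [565.6, -146.8, -7.2]
tcp_rot: [-179.3, 0.1, 82.7]
ft_force: [0.4, 0.3, -0.9]
finger_gap: -0.2
```

```bash
python3 - <<'E'
from h import *
s=sense();print(s["tool_pos"],s["ft_force"])
p=optics.snapshot("wrist"); crop(p,(0,0,512,384),1.5,"w6.png")
E
```

```text
[ 565.56300203 -146.80070004   -7.1814765 ] [ 0.44471505  0.32128978 -0.86515976]
```

View pics/w6.png

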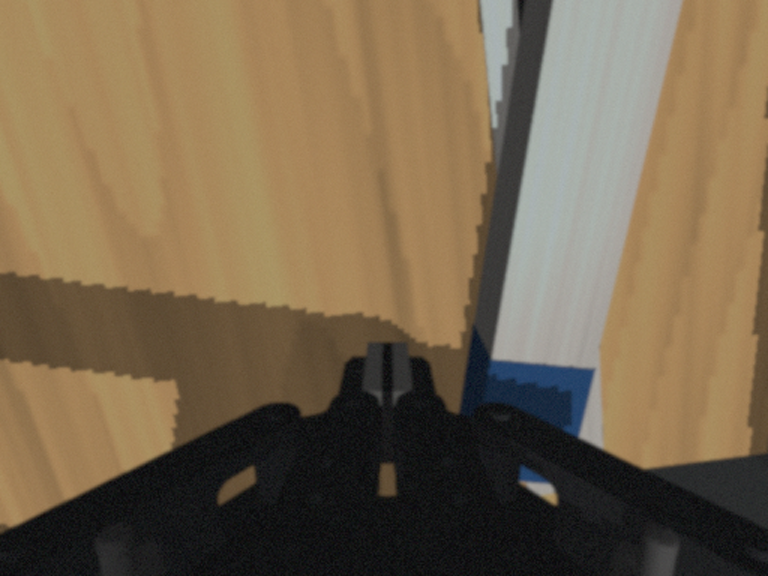

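{"op": "apply_moves", "data": {"series": [[0, [0.009, 0, 0], 0], [0, [0.016, -0.001, 0], 0.02], [0, [0.023, -0.001, 0], 0.04], [0, [0.03, -0.002, 0], 0.06], [0, [0.036, -0.002, 0], 0.08]]}}

```text
time: 22.8
tool_pos: [602.3, -148.9, -7.1]
tcp_rot: [-179.3, 0.1, 87.4]
ft_force: [-2.0, -0.4, 0.5]
finger_gap: -0.1
```

{"op": "apply_moves", "data": {"series": [[0, [0.006, 0, 0], 0.02], [0, [0.012, -0.001, 0], 0.04], [0, [0.018, -0.001, 0], 0.06], [0, [0.024, -0.002, 0], 0.08], [0, [0.024, -0.002, 0], 0.08]]}}

```text
time: 23.42
tool_pos: [626.9, -150.9, -7.0]
tcp_rot: [-179.3, 0.1, 92.0]
ft_force: [-0.5, 0.5, 0.2]
finger_gap: 0.1
```

```bash
python3 - <<'E'
from h import *
s=sense();print(s["tool_pos"],s["ft_force"])
p=optics.snapshot("top"); v=(655,-20,-3)
over(p,v,"o13.png");rep(v)
E
```

```text
[ 626.9171139  -150.93661642   -6.99595738] [-0.45777093  0.50479445  0.21722666]
c world [655. -20.] bay [-40.1 -15. ]
plain world [663.4 139.8] bay [-25.6 144.4]
blue world [ 646.6 -179.8] bay [ -54.6 -174.3]
theta bay 5.2
```

View pics/o13.png

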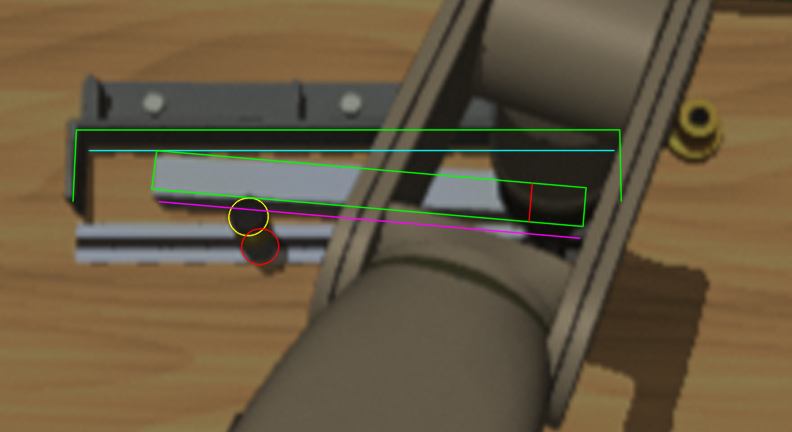

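{"op": "apply_moves", "data": {"series": [[0, [0.006, 0, 0], 0], [0, [0.012, 0, 0], 0], [0, [0.017, 0, 0], 0], [0, [0.022, 0, 0], 0], [0, [0.022, 0, 0], 0]]}}

```text
time: 24.1
tool_pos: [649.2, -150.9, -7.0]
tcp_rot: [-179.3, 0.1, 92.0]
ft_force: [0.3, 0.1, -0.5]
finger_gap: -0.1
```

```bash
python3 - <<'E'
from h import *
s=sense();print(s["tool_pos"],s["ft_force"])
p=optics.snapshot("top"); v=(665,-20,2.2)
over(p,v,"o14.png");rep(v)
E
```

```text
[ 649.21124645 -150.85073702   -6.9574974 ] [ 0.30982167  0.0990213  -0.51688231]
c world [665. -20.] bay [-30.1 -15.4]
plain world [658.9 139.9] bay [-30.1 144.6]
blue world [ 671.1 -179.9] bay [ -30.1 -175.4]
theta bay 0.0
```

View pics/o14.png

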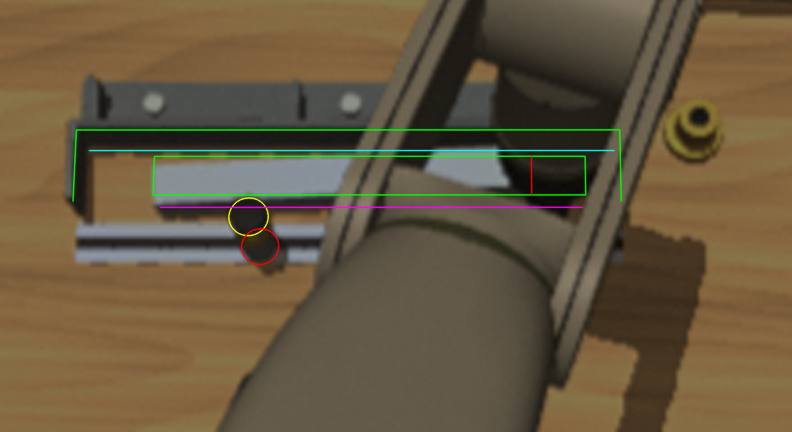

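{"op": "apply_moves", "data": {"series": [[0, [-0.035, 0, 0], 0], [0, [-0.035, 0.055, 0], 0], [0, [-0.035, 0.11, 0], 0], [0, [-0.035, 0.163, 0], 0], [0, [-0.035, 0.163, 0], 0]]}}

```text
time: 24.78
tool_pos: [613.7, 16.0, -6.8]
tcp_rot: [-179.3, 0.1, 92.2]
ft_force: [-1.0, -0.4, -0.7]
finger_gap: 0.2
```

{"op": "apply_moves", "data": {"series": [[0, [0.008, 0, 0], 0], [0, [0.014, 0, 0], 0], [0, [0.02, 0, 0], 0], [0, [0.025, 0, 0], 0], [0, [0.025, 0, 0], 0]]}}

```text
time: 25.4
tool_pos: [639.1, 15.5, -7.0]
tcp_rot: [-179.3, 0.1, 92.2]
ft_force: [-0.2, 0.0, 0.6]
finger_gap: 0.0
```

```bash
python3 - <<'E'
from h import *
s=sense();print(s["tool_pos"],s["ft_force"])
p=optics.snapshot("top"); v=(672,-20,2.2)
over(p,v,"o15.png");rep(v)
E
```

```text
[639.07560732  15.45383891  -6.9997126 ] [-0.19901041  0.02684969  0.6401096 ]
c world [672. -20.] bay [-23.1 -15.6]
plain world [665.9 139.9] bay [-23.1 144.4]
blue world [ 678.1 -179.9] bay [ -23.1 -175.6]
theta bay 0.0
```

View pics/o15.png

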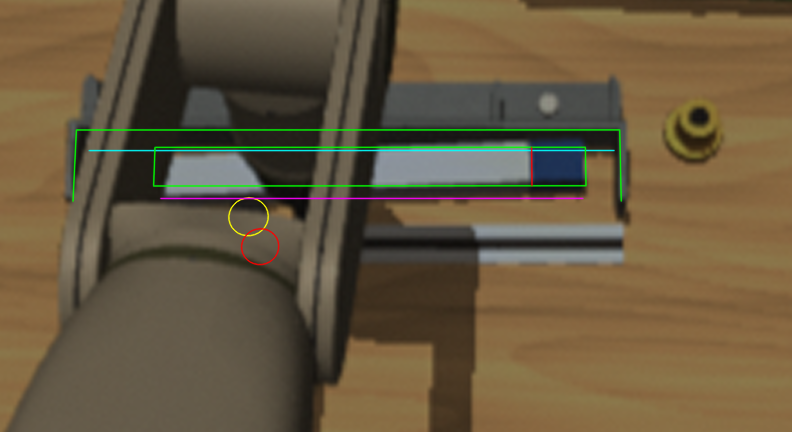

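{"op": "apply_moves", "data": {"series": [[0, [0.003, 0, 0], 0], [0, [0.005, 0, 0], 0], [0, [0.007, 0, 0], 0], [0, [0.007, 0, 0], 0]]}}

```text
time: 25.95
tool_pos: [646.1, 15.7, -7.1]
tcp_rot: [-179.4, 0.1, 92.2]
ft_force: [-0.9, 0.6, -0.2]
finger_gap: -0.3
```

{"op": "apply_moves", "data": {"series": [[0, [0.001, 0, 0], 0], [0, [0.002, 0, 0], 0], [0, [0.003, 0, 0], 0], [0, [0.003, 0, 0], 0]]}}

```text
time: 26.45
tool_pos: [649.3, 15.7, -7.1]
tcp_rot: [-179.4, 0.1, 92.2]
ft_force: [-0.6, 0.4, 0.4]
finger_gap: 0.1
```

{"op": "apply_moves", "data": {"series": [[0, [-0.03, 0, 0], 0], [0, [-0.04, 0, 0.05], 0], [0, [-0.08, -0.03, 0.08], 0], [0, [-0.12, -0.08, 0.09], 0], [0, [-0.16, -0.12, 0.1], 0]]}}

```text
time: 27.08
tool_pos: [489.0, -105.7, 94.1]
tcp_rot: [-179.5, 0.2, 92.2]
ft_force: [0.5, -1.1, 0.3]
finger_gap: 0.0
```

{"op": "apply_moves", "data": {"series": [[0, [-0.01, -0.06, 0], 0], [0, [-0.02, -0.12, 0], 0], [0, [-0.03, -0.18, 0], 0], [0, [-0.03, -0.24, 0], 0]]}}

```text
time: 27.58
tool_pos: [458.6, -348.2, 94.8]
tcp_rot: [-179.6, 0.2, 92.2]
ft_force: [0.9, -0.7, 0.8]
finger_gap: 0.1
```

```bash
python3 - <<'E'
from h import *
s=sense();print(s["tool_pos"],s["ft_force"])
p=optics.snapshot("top"); v=fit(p,(677,-20,2.2))
over(p,v,"o16.png")
E
```

```text
[ 458.61689351 -348.16802194   94.77610134] [ 0.86302778 -0.70318668  0.79523864]
fit [679.1 -18.9   2.6] iou 0.9465501509089633 p 0.61
c world [679.1 -18.9] bay [-16.  -14.8]
plain world [671.9 140.9] bay [-17.  145.2]
blue world [ 686.3 -178.8] bay [ -15.  -174.8]
theta bay -0.36
```

View pics/o16.png

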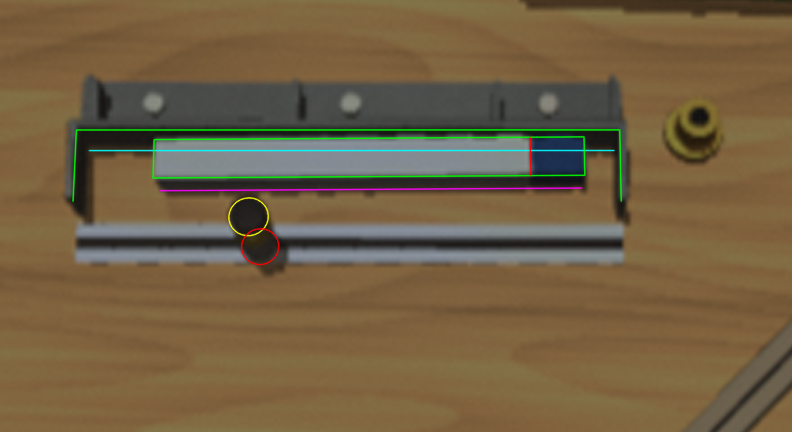

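```bash
python3 - <<'E'
from h import *
p=optics.snapshot("top"); a=cv2.imread("pics/top0.png"); 
cv2.imwrite("pics/cmp.png",cv2.resize(np.hstack([a,p["color"]]),(800,300)))
p=optics.snapshot("scene"); a=cv2.imread("pics/scene0.png"); crop(p,(180,180,380,280),4,"s9.png")
cv2.imwrite("pics/cmp2.png",cv2.resize(np.hstack([a,p["color"]]),(800,300)))
E
```

```text
(no output)
```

View pics/cmp.png

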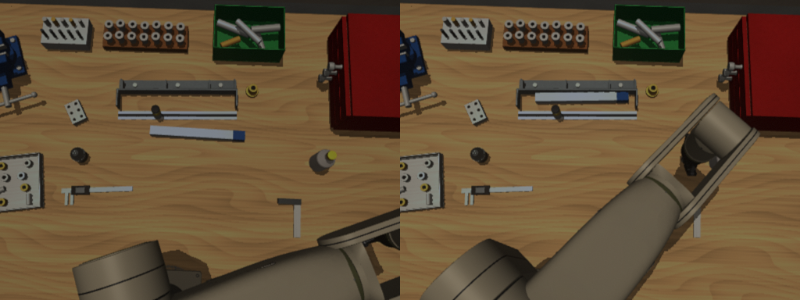

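View pics/s9.png

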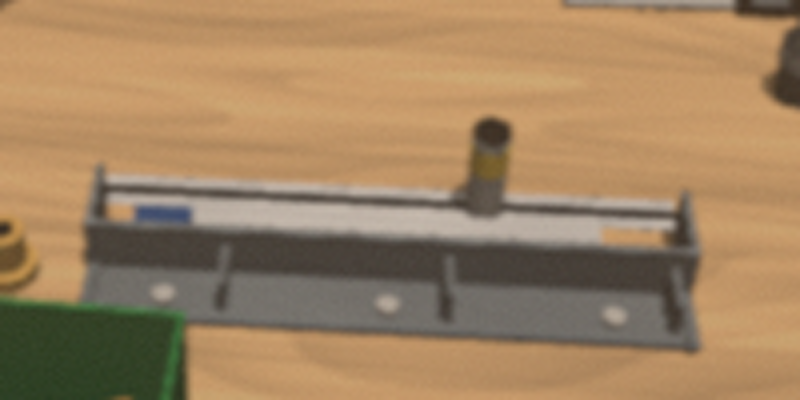

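View pics/cmp2.png

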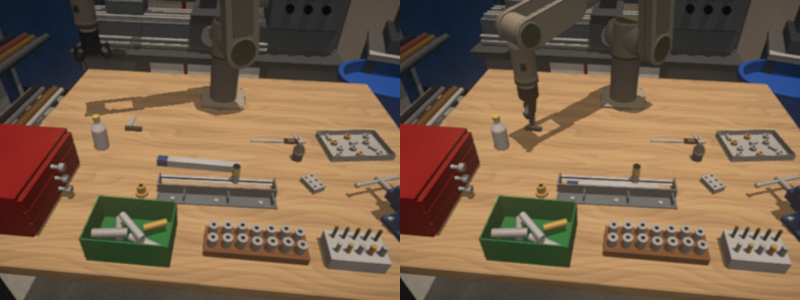

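```bash
python3 - <<'E'
from h import *
hand_in(); s=sense(); print(s["time"],s["ft_force"])
E
```

```text
the job is handed in; nothing more can be done
the job is handed in; nothing more can be done
```

The tube is in the bay, lying along the back fence behind the stake, and I handed the job in at about 28 s (limit 67 s). `hand_in()` reports no verdict.

**What I did, all with shut fingers:**
- Slid the tube back clear of the stake, then turned its plain end in to about 24°.
- Pushed it by the blue end in behind the stake, reduced the angle to about 15° and slid it further.
- Swung the blue end in and pressed the middle gently up to the fence.

**Last checks, from a model fit to the top camera before hand-in:**

| Check | Measured | Required |
|---|---|---|
| Plain end, x in bay | -17 mm | -23 to -8 mm |
| Blue end, x in bay | -15 mm | -23 to -8 mm |
| Plain end, y in bay | +145 mm | below +203 mm |
| Blue end, y in bay | -175 mm | above -203 mm |
| Plain end past the stake's axis | about 77 mm | over 14 mm |

- **Second check on position:** where the finger stopped also puts the tube's centre line about 15 mm from the fence.
- **Forces:** the wrist force, read at the end of each move, stayed within about 6 N.
- **Other loose things:** they look where they were at the start. The oil bottle was hidden from the top camera and the square partly so. The bottle shows unmoved in the scene camera; the arm partly hid the square there too.

**What disagreed:** the real fingertips stood about 29 mm higher than `r.tip_extent` and the TCP reading implied. The first push therefore passed over the tube without touching it. I found this in the images, and the low TCP heights with no contact force confirmed it. I then worked with the TCP reading at about -7 mm.

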